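# Load the wax-block magazine

### The arm

A 7-joint arm with a two-finger parallel gripper is mounted at the origin on a cart in front of the work surface, level with it; the furniture and walls round the work are solid. World frame = base frame: x ahead of the robot, y to its left, z up, the work surface at z = 0. Lengths are in m, angles in rad, forces in N, time in s.
With the tool pointing down it reaches from about 0.425 to 0.95 m from the base axis. Payload 4.7 kg.
Tool frame: the origin (TCP) lies midway between the tips of the shut fingers; the grasp point (between the pads) lies 19 mm behind it; z points along the fingers, y is the line along which they close (so a half turn about z gives the same grasp; the last joint's range is limited). The gripper opens to 85 mm and grips with 20 to 120 N. Pads are 22 mm wide; open, the fingers measure 114 mm over their backs; the gripper's body (76 mm by 85 mm) begins 54 mm behind the grasp point. The pads swing forward as they close: fully open they stand 13 mm farther back than shut.
Start: joints at [-1.297, 0.469, -0.049, 1.532, 0.024, 1.141, -0.082], TCP at [0.201, 0.644, 0.231] pointing down, gripper open.
Joint ranges: [-2.59, 2.59], [-0.33, 1.99], [-1.39, 1.29], [0.1, 2.45], [-1.04, 4.18], [0.21, 1.99], [-2.66, 2.66]. Speed limits (rad/s): [2.57, 2.57, 3.14, 3.14, 3.14, 3.14, 3.14].

### API

Orientations are given as [roll, pitch, yaw] about the fixed x, y, z axes, in that order (R = Rz(yaw) Ry(pitch) Rx(roll)).
In Python, from plant import arm gives the robot as it stands. Calls block until the motion is done:
- arm.reach(position, orientation): joint-space move of the TCP to a pose.
- arm.move_linear(position, vel=0.15, attitude=None, threshold=None): straight line of the TCP; attitude=None keeps the orientation; vel is the mean speed in m/s. With threshold (N) it stops when the force on the tool has changed by that much, and returns True; else False.
- arm.move_j(angles): joint-space move.
- arm.command_gripper(opening): finger opening in m; the grip force is fixed at half the most; returns when the fingers have stopped.
- arm.dwell(seconds).
- arm.solve_ik(position, orientation): joint angles nearest the present ones, or None.
- arm.get_state(): the state.
- arm.snapshot(name): name is "scene" or "top" or "wrist"; returns a dict with "frame" (384x512x3 uint8, red, green, blue), "fx", "fy", "cx", "cy" (pixels), "distortion" ([k1, k2, p1, p2, k3] as OpenCV has them; the pictures are not rectified), "rvec" (rotation vector, rad) and "tvec" (3), from world to camera coordinates, as OpenCV has them; the wrist camera has in their place "mount" (4x4, takes a point from camera to tool coordinates, whose origin is the TCP and whose axes are the flange's). Camera axes: x right, y down, z forward; pixel columns grow to the right and rows downward; lengths in m; the calibration is good to about 2 mm. A picture is of the moment at which its call begins: read the wrist's pose just before it. There is no depth.
A pose or a line that the arm cannot do raises arm.IKError and nothing moves.
- arm.job_done(): hands the job in; it is judged then, once.
Trained networks look in a picture, given as the dict that the camera call returned (one of the last four; its "shot" number tells which), for a name from the list of things; names that differ only in an ending like _2 or _b are one class to them, and where a whole thing is asked for, a point or a joint stands for the part that bears it (a point fixed in the world has none). Each returns a list of dicts, best first, with "score" (0 to 1); they miss things now and then, are a little off and sometimes report something else, mostly with a low value. They report only what shows in the picture. A call takes as long as a camera call. They do not tell look-alikes from the thing itself.
- arm.spot_in(label, picture): "at" ([x, y, z] in m, in world coordinates, good to about 4 mm: the middle of the surface that is visible of it).
The state is a dict: "time": time; "joints": joint angles; "qd": joint speeds; "tau": joint torques, N m; "eef_pos": TCP position; "tool_rot": TCP orientation; "wrist_force": force on the tool from outside, world axes, zero at the start; "torque": the same for the moment, N m; "gripper_width": finger opening in m; "finger_force": force on a finger pad.
Only numpy, scipy, OpenCV 4.12 (cv2) and the standard library are available. Lean on these libraries where they do the work, as an engineer would, in place of code of your own. Each camera call takes 0.05 s, during which the arm holds its last target. There are 200 camera calls.

### The job

Load both pink wax blocks flat into the spring magazine, one at a time: set a block in its mouth, press it down past the two brass lips until they snap shut over it, let go, then do the same with the second on top of it. Press gently, for the wax marks easily, and leave the dropper bottle and the denture where they are.

Things in the scene. Friction and masses are not known exactly. Their poses are not given: they have to be found in the camera images.
- magazine: top-loading spring magazine, fixed: dark foot 76x110x8 mm (x,y,z), blue carriage, upright shaft (axis z, long way y, 34 x 69.6 mm inside) of 4 metal corner posts. Origin: centre of foot underside, on the bench. 48 mm wide windows in the middle of the -x and +x sides, from carriage top to mouth, let fingers pass. Carriage height is set 0 to 12 mm, unmeasured, still during the work; all shaft heights rise with it
- mouth_level (a point): shaft axis at the top of the flared mouth at height setting 0: 81 mm above the bench; really 0 to 12 mm higher. The flares catch a block up to 4 mm off. Straight posts end 7 mm lower. A block let go in the mouth rests with its ends on the lips' ramps, its underside 9 to 20 mm below the mouth's top
- lip_level (a point): shaft axis at the flat underside of the lips at setting 0: 60 mm above the bench; really 0 to 12 mm higher. Brass lips, 20 mm wide, reach 4 mm in from both ends (+y, -y); ramps rise 11 mm over their tips. Press a block evenly in its middle: 6 to 18 N on the ramps, 4 to 10 N rubbing on, then a drop to 5 N or less once its top is below the lips and they snap shut, 10 to 22 mm down from its rest; the follower lifts it against them
- ledge_level (a point): shaft axis at the hard ledges at setting 0: 34.5 mm above the bench; really 0 to 12 mm higher, always 25.5 mm under the lips. With the second block in they stop the stack 3.5 mm below its final place; pressing on against them raises the force steeply. The first block has free travel there. Over 30 N between a block and the magazine marks the wax and fails the job
- follower (a joint): depth of the orange spring follower plate in the shaft, in m: 0 = up (empty, its top 1 mm below the lips), about 0.010 with one block held under the lips, about 0.021 with two; spring force about 1.5 N at 0, rising 0.12 N per mm
- wax_block_1: pink modelling-wax block, 32 x 68 x 11 mm (x, y, z), 40 g nominal, lying flat on the bench. Origin: centre of its underside; y along its length. Either end may lead, either face may be up
- wax_block_2: second pink modelling-wax block, the same as the first, 32 x 68 x 11 mm; origin: centre of its underside; y along its length
- dropper_1: brown glass dropper bottle with black cap, 33 x 34 x 102 mm, standing loose; origin: centre of its underside. Leave alone
- denture: pink denture with white teeth, 50 x 62 x 19 mm, lying loose; origin: centre of its underside. Leave alone
There are look-alikes about, which are no part of the job. Leave any orange, purple or red look-alike of the wax_block_1 alone.

How it is judged:
By the outcome, as a careful person would: the job done as asked, in the order asked, and still so for the second after the job is handed in, with the robot touching nothing.
It also fails if it takes over 72 s, if anything falls off the work surface, if the arm or the gripper's body presses on something with over 40 N, if the wrist force passes 120 N, or if a joint passes its speed limit or range.

## Working session

There is one attempt and no reset: what is moved stays moved. The work goes in short steps, each a Python script; the robot and the scene stay as the last script left them, time stands still between calls to the robot, and variables do not carry over. Pictures are saved under pics/ and viewed, at most 10 in all, crops included, and the job is handed in when it is done.

```bash
mkdir -p pics; ls; python3 - <<'E'
from plant import arm
import cv2
for n in("scene","top"):
    p=arm.snapshot(n); cv2.imwrite(f"pics/{n}0.png",p["frame"][:,:,::-1])
    for l in("wax_block_1","magazine","denture","dropper_1"):
        print(n,l,[(d["score"].__round__(2),[round(float(v),3) for v in d["at"]]) for d in arm.spot_in(l,p)])
s=arm.get_state();print(s["time"],s["eef_pos"],s["tool_rot"],s["wrist_force"])
E
```

```text
pics
scene wax_block_1 [(0.87, [0.494, 0.295, 0.011]), (0.77, [0.478, 0.141, 0.007]), (0.74, [0.491, 0.418, 0.009]), (0.71, [0.581, 0.202, 0.013]), (0.64, [0.393, 0.302, 0.006])]
scene magazine [(0.94, [0.539, -0.075, 0.033])]
scene denture [(0.64, [0.722, -0.042, 0.009])]
scene dropper_1 [(0.6, [0.673, 0.087, 0.049]), (0.35, [0.721, -0.039, 0.012])]
top wax_block_1 [(0.72, [0.394, 0.305, 0.017]), (0.71, [0.5, 0.421, 0.015]), (0.7, [0.5, 0.306, 0.011]), (0.6, [0.58, 0.204, 0.012]), (0.53, [0.484, 0.142, 0.016]), (0.35, [0.549, -0.063, 0.033])]
top magazine [(0.67, [0.55, -0.066, 0.033])]
top denture [(0.77, [0.722, -0.035, 0.009])]
top dropper_1 [(0.46, [0.676, 0.095, 0.059])]
0.5 [0.20124447 0.64430894 0.23128633] [ 3.14158596e+00 -2.85777680e-05  2.83882160e+00] [ 0.07756451  0.31796322 -0.41580013]
```

View pics/scene0.png

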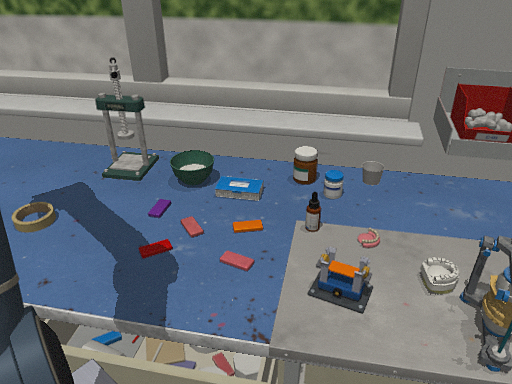

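View pics/top0.png

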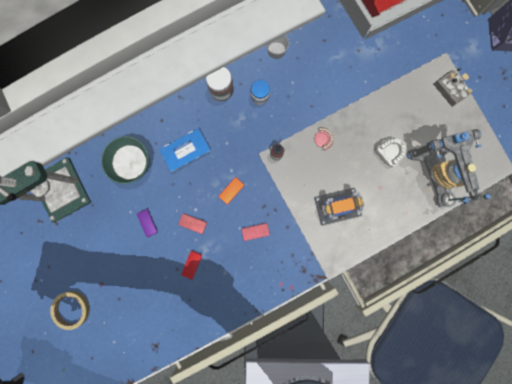

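The scene view shows pink blocks at (192,226) and (237,260). Red is at (155,248), orange at (248,226) and purple at (160,208), and the magazine is at (342,280). In the top view the pink blocks are at (192,224) and (255,232), and the magazine is at (340,205).

```bash
cat > h.py <<'E'
import numpy as np, cv2
from plant import arm
from scipy.spatial.transform import Rotation as Ro
pi=np.pi
def shot(n):
    s=arm.get_state(); p=arm.snapshot(n)
    if "mount" in p:
        T=np.eye(4); T[:3,:3]=Ro.from_euler("xyz",s["tool_rot"]).as_matrix(); T[:3,3]=s["eef_pos"]
        p["c2w"]=T@np.array(p["mount"])
    else:
        R=cv2.Rodrigues(np.array(p["rvec"],float))[0]; T=np.eye(4); T[:3,:3]=R.T; T[:3,3]=-R.T@np.array(p["tvec"],float).ravel(); p["c2w"]=T
    p["K"]=np.array([[p["fx"],0,p["cx"]],[0,p["fy"],p["cy"]],[0,0,1]]); p["D"]=np.array(p["distortion"],float)
    return p
def save(p,n): cv2.imwrite(f"pics/{n}.png",p["frame"][:,:,::-1])
def rays(p,px):
    u=cv2.undistortPoints(np.array(px,float).reshape(-1,1,2),p["K"],p["D"]).reshape(-1,2)
    return p["c2w"][:3,3], np.c_[u,np.ones(len(u))]@p["c2w"][:3,:3].T
def plane(p,px,z):
    o,d=rays(p,px); return o+d*((z-o[2])/d[:,2])[:,None]
def proj(p,X):
    W=np.linalg.inv(p["c2w"]); r=cv2.Rodrigues(W[:3,:3])[0]
    return cv2.projectPoints(np.array(X,float).reshape(-1,1,3),r,W[:3,3],p["K"],p["D"])[0].reshape(-1,2)
def tri(obs):
    A=np.zeros((3,3));b=np.zeros(3)
    for p,px in obs:
        o,d=rays(p,[px]); d=d[0]/np.linalg.norm(d[0]); M=np.eye(3)-np.outer(d,d); A+=M;b+=M@o
    return np.linalg.solve(A,b)
def pink(p):
    h=cv2.cvtColor(p["frame"],cv2.COLOR_RGB2HSV).astype(int)
    m=(((h[...,0]>170)|(h[...,0]<5))&(h[...,1]>90)&(h[...,1]<190)&(h[...,2]>110)).astype(np.uint8)
    return cv2.morphologyEx(m,cv2.MORPH_OPEN,np.ones((3,3),np.uint8))
def blocks(p,amin=60,z=.011):
    out=[]
    for c in cv2.findContours(pink(p),cv2.RETR_EXTERNAL,cv2.CHAIN_APPROX_NONE)[0]:
        if cv2.contourArea(c)<amin: continue
        w=plane(p,c.reshape(-1,2),z)[:,:2]
        (cx,cy),(a,b),t=cv2.minAreaRect((w*1000).astype(np.float32))
        t=t if a>b else t+90   # direction of long side, deg
        M=cv2.moments(c); out.append(dict(c=(cx/1000,cy/1000),L=max(a,b),W=min(a,b),ang=(t+90)%180-90,px=(M["m10"]/M["m00"],M["m01"]/M["m00"])))
    return out
E
python3 - <<'E'
from h import *
for n in("scene","top"):
    p=shot(n)
    for x in [(.497,.30,.011),(.481,.141,.011)]: 
        q=proj(p,x)[0]; print(n,q.round(),p["frame"][int(q[1]),int(q[0])])
    for b in blocks(p,40): print({k:np.round(v,3) for k,v in b.items()})
arm.reach([.49,.22,.30],[pi,0,0])
p=shot("wrist"); save(p,"w1"); print(p["mount"])
for b in blocks(p,300): print({k:np.round(v,3) for k,v in b.items()})
print(arm.get_state()["time"])
E
```

```text
scene [192. 225.] [179  90  86]
scene [237. 259.] [187  95  97]
{'c': array([ 0.279, -0.018]), 'L': np.float64(43.472), 'W': np.float64(17.025), 'ang': np.float64(73.302), 'px': array([222.467, 363.119])}
{'c': array([0.477, 0.141]), 'L': np.float64(67.431), 'W': np.float64(35.311), 'ang': np.float64(-76.659), 'px': array([236.13, 259.58])}
{'c': array([ 0.722, -0.024]), 'L': np.float64(44.903), 'W': np.float64(23.794), 'ang': np.float64(-30.507), 'px': array([366.511, 236.232])}
{'c': array([0.496, 0.302]), 'L': np.float64(69.06), 'W': np.float64(31.682), 'ang': np.float64(69.688), 'px': array([191.143, 225.521])}
top [194. 224.] [209 119 122]
top [256. 232.] [216 121 130]
{'c': array([0.394, 0.303]), 'L': np.float64(66.586), 'W': np.float64(30.448), 'ang': np.float64(-21.223), 'px': array([191.386, 264.204])}
{'c': array([0.481, 0.143]), 'L': np.float64(65.884), 'W': np.float64(30.245), 'ang': np.float64(-76.247), 'px': array([255.031, 231.476])}
{'c': array([0.499, 0.304]), 'L': np.float64(65.617), 'W': np.float64(30.37), 'ang': np.float64(71.07), 'px': array([192.262, 223.237])}
{'c': array([ 1.101, -0.208]), 'L': np.float64(77.051), 'W': np.float64(32.792), 'ang': np.float64(-86.814), 'px': array([384.769,   4.083])}
[[-6.82256821e-04 -9.57846073e-01 -2.87281109e-01  7.28120685e-02]
 [ 9.99999583e-01 -8.27758169e-04  3.85017918e-04 -9.48834898e-04]
 [-6.06587186e-04 -2.87280726e-01  9.57846238e-01 -1.42593440e-01]
 [ 0.00000000e+00  0.00000000e+00  0.00000000e+00  1.00000000e+00]]
{'c': array([0.482, 0.143]), 'L': np.float64(66.242), 'W': np.float64(31.774), 'ang': np.float64(-75.917), 'px': array([310.907, 158.769])}
{'c': array([0.5  , 0.304]), 'L': np.float64(66.538), 'W': np.float64(31.652), 'ang': np.float64(70.687), 'px': array([201.297, 146.71 ])}
2.525
```

View pics/w1.png

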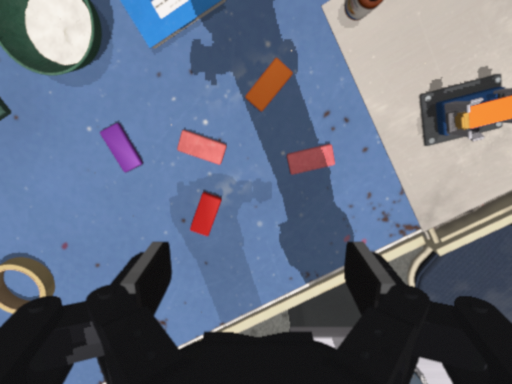

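The wrist view shows the pink blocks at (202,147) and (311,159), agreeing with the other cameras, and the magazine partly at (475,110). Next I'll look at the magazine from two places.

```bash
python3 - <<'E'
from h import *
ims=[]
for i,y in enumerate((-.02,-.13)):
    arm.reach([.61,y,.22],[pi,0,0]); p=shot("wrist"); np.save(f"m{i}.npy",p,allow_pickle=True)
    print([(round(d["score"],2),np.round(d["at"],3)) for d in arm.spot_in("magazine",p)])
    q=proj(p,[.545,-.07,.06])[0].astype(int); print(q)
    x0=max(0,min(512-200,q[0]-100)); y0=max(0,min(384-200,q[1]-100)); print(x0,y0)
    ims.append(cv2.resize(p["frame"][y0:y0+200,x0:x0+200],(400,400),interpolation=cv2.INTER_CUBIC))
cv2.imwrite("pics/m.png",np.hstack(ims)[:,:,::-1]); print(arm.get_state()["time"])
E
```

```text
[(0.82, array([ 0.564, -0.065,  0.049]))]
[304 231]
204 131
[(0.8, array([ 0.563, -0.069,  0.047]))]
[204 231]
104 131
4.325
```

View pics/m.png

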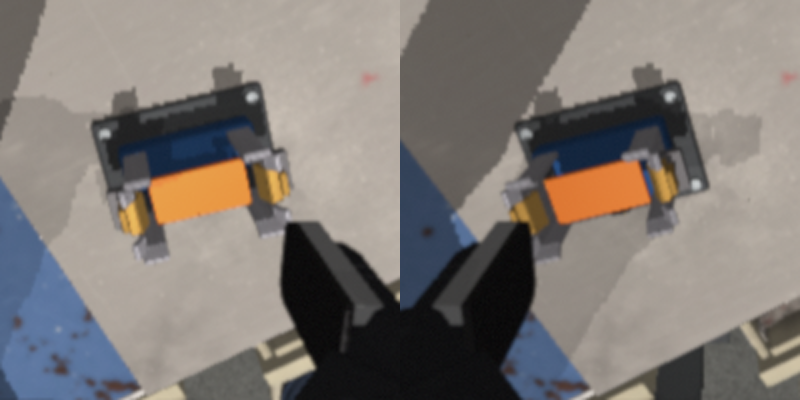

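The magazine appears in both crops. The far foot corners are at (93,122) and (260,83) on the left and (117,124) and (280,83) on the right, and the orange follower lies between the brass lips. I'll compute its pose from these.

```bash
python3 - <<'E'
from h import *
P=[np.load(f"m{i}.npy",allow_pickle=True).item() for i in(0,1)]; off=[(204,131),(104,131)]
def u(i,x,y): return np.array(off[i])+np.array([x,y])/2
A=[u(0,93,122),u(0,260,83)];B=[u(1,116,124),u(1,280,82),u(1,307,187)]
print(plane(P[0],A,.008).round(4),plane(P[1],B,.008).round(4))
print("tri",tri([(P[0],A[0]),(P[1],B[0])]).round(4),tri([(P[0],A[1]),(P[1],B[1])]).round(4))
cs=[];bx=[]
for i,p in enumerate(P):
    h=cv2.cvtColor(p["frame"],cv2.COLOR_RGB2HSV).astype(int)
    m=((h[...,0]>4)&(h[...,0]<14)&(h[...,1]>150)&(h[...,2]>190)).astype(np.uint8)
    c=max(cv2.findContours(m,0,1)[0],key=cv2.contourArea); r=cv2.minAreaRect(c); cs.append(r[0])
    b=cv2.boxPoints(r); bx.append(b[np.argsort(b@[1,.25])]); print(r)
print("foll",tri(list(zip(P,cs))).round(4))
for k in range(4): print(bx[0][k],bx[1][k],tri([(P[0],bx[0][k]),(P[1],bx[1][k])]).round(4))
for i in(0,1):
    for z in(.059,.065,.071):
        w=plane(P[i],bx[i],z)[:,:2]*1000; print(i,z,cv2.minAreaRect(w.astype(np.float32)))
E
```

```text
[[ 0.5752 -0.0082  0.008 ]
 [ 0.6005 -0.1111  0.008 ]] [[ 0.574  -0.0091  0.008 ]
 [ 0.6009 -0.1126  0.008 ]
 [ 0.531  -0.1291  0.008 ]]
tri [ 0.5737 -0.0082  0.0051] [ 0.5996 -0.1124  0.0033]
((76.5540542602539, 183.3243408203125), (26.388216018676758, 47.54528045654297), 35.53767776489258)
((202.35299682617188, 226.41180419921875), (22.313274383544922, 48.02205276489258), 75.96376037597656)
foll [ 0.76   -0.1667  0.5826]
[ 52.      195.00002] [176.353  221.4118] [ 0.7698 -0.1963  0.6013]
[ 79.63513 156.31084] [181.76477 243.05887] [ 0.7373 -0.1508  0.5312]
[ 73.47298 210.33784] [222.94122 209.76474] [ 0.7606 -0.1554  0.5719]
[101.10811 171.64867] [228.353  231.4118] [ 0.7502 -0.1401  0.5624]
0 0.059 ((599.6123046875, 175.9158477783203), (26.4783878326416, 56.748817443847656), 49.87800216674805)
0 0.065 ((601.2601318359375, 172.10394287109375), (25.955209732055664, 55.62747573852539), 49.87797164916992)
0 0.071 ((602.9081420898438, 168.29200744628906), (25.4320125579834, 54.50624084472656), 49.87800598144531)
1 0.059 ((550.2365112304688, -67.24760437011719), (26.61411476135254, 56.69999694824219), 14.69345474243164)
1 0.065 ((552.8511962890625, -68.47200012207031), (26.088897705078125, 55.58121871948242), 14.69353199005127)
1 0.071 ((555.4659423828125, -69.69646453857422), (25.563749313354492, 54.462364196777344), 14.693480491638184)
```

```bash
python3 - <<'E'
from h import *
P=[np.load(f"m{i}.npy",allow_pickle=True).item() for i in(0,1)]
cs=[];bx=[]
for i,p in enumerate(P):
    h=cv2.cvtColor(p["frame"],cv2.COLOR_RGB2HSV).astype(int)
    m=((h[...,0]>4)&(h[...,0]<16)&(h[...,1]>150)&(h[...,2]>190)).astype(np.uint8)
    x0=(204,104)[i]; m[:,:x0+60]=0; m[:,x0+140:]=0
    c=max(cv2.findContours(m,0,1)[0],key=cv2.contourArea); r=cv2.minAreaRect(c); cs.append(r[0]); print(r)
    b=cv2.boxPoints(r); bx.append(b[np.argsort(b@[1,.25])])
print("foll",tri(list(zip(P,cs))).round(4))
for k in range(4): print(tri([(P[0],bx[0][k]),(P[1],bx[1][k])]).round(4))
for i in(0,1):
    for z in(.059,.065,.071):
        w=plane(P[i],bx[i],z)[:,:2]*1000; r=cv2.minAreaRect(w.astype(np.float32)); print(i,z,np.round(r[0],1),np.round(r[1],1),round(r[2],1))
E
```

```text
((303.6262512207031, 226.34274291992188), (22.06241798400879, 48.27003479003906), 76.90811157226562)
((202.35299682617188, 226.41180419921875), (22.313274383544922, 48.02205276489258), 75.96376037597656)
foll [ 0.5517 -0.0681  0.0612]
[ 0.5571 -0.0394  0.0595]
[ 0.5337 -0.045   0.0653]
[ 0.5695 -0.091   0.0571]
[ 0.5462 -0.0969  0.0628]
0 0.059 [550.8 -68.4] [26.9 54. ] 14.6
0 0.065 [553.4 -67.3] [26.4 53. ] 14.6
0 0.071 [556.  -66.3] [25.9 51.9] 14.6
1 0.059 [550.2 -67.2] [26.6 56.7] 14.7
1 0.065 [552.9 -68.5] [26.1 55.6] 14.7
1 0.071 [555.5 -69.7] [25.6 54.5] 14.7
```

```bash
cat >> h.py <<'E'
MAG=np.array([.551,-.0685]); MY=np.radians(14.3-90)
def st(t=""):
    s=arm.get_state(); print(t,"t",round(s["time"],2),"p",np.round(s["eef_pos"],4),"F",np.round(s["wrist_force"],1),"w",round(s["gripper_width"],4),"ff",np.round(s["finger_force"],1),"j7",round(s["joints"][6],2),flush=True); return s
def pick(x,y,ang):
    arm.command_gripper(.06)
    arm.reach([x,y,.08],[pi,0,ang]); st("above")
    arm.move_linear([x,y,.0005],vel=.1,threshold=8); st("down")
    arm.command_gripper(.02); st("grip")
    arm.move_linear([x,y,.16],vel=.2); st("lift")
E
python3 - <<'E'
from h import *
for x,y,a in((.482,.143,-76),(*MAG,-75.7),(.4995,.304,-109.2),(.4995,.304,70.8),(*MAG,104.3)):
    print(a,np.round(arm.solve_ik([x,y,.16],[pi,0,np.radians(a)]),2))
pick(.482,.143,np.radians(-76))
arm.reach([*MAG,.16],[pi,0,MY]); st("mag")
p=shot("wrist"); save(p,"c1")
E
```

```text
-76 [ 0.52  0.53 -1.17  1.97  0.58  1.03  2.47]
-75.7 [-0.71  0.54  1.05  1.94 -0.56  0.99 -2.29]
-109.2 [ 0.18  0.69 -1.18  1.79  0.7   1.16  1.58]
70.8 [-0.99  0.42  0.49  1.85 -0.25  0.93 -0.72]
104.3 [-0.19  0.36  0.29  1.91 -0.13  0.89  0.42]
above t 6.05 p [0.4829 0.1426 0.0805] F [-0.8  0.6 -0.1] w 0.0601 ff 0.0 j7 -2.62
down t 6.99 p [0.4825 0.1429 0.0009] F [0.  0.  0.2] w 0.06 ff 0.0 j7 -2.49
grip t 7.37 p [0.4825 0.1433 0.0013] F [-0.5 -1.2  5.3] w 0.0303 ff 59.7 j7 -2.49
lift t 8.32 p [0.4812 0.1431 0.1593] F [-0.4  0.1  0.3] w 0.0304 ff 59.3 j7 -2.64
mag t 9.21 p [ 0.5506 -0.0671  0.1592] F [-0.5 -1.  -0.6] w 0.0307 ff 59.3 j7 -2.26
```

View pics/c1.png

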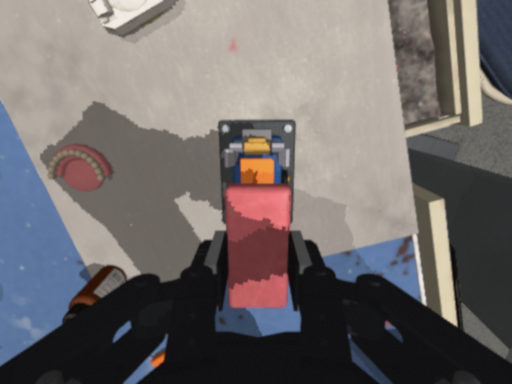

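The block is held at (258,245), in line with the magazine, whose foot's far edge spans (219,121) to (295,121).

```bash
cat >> h.py <<'E'
def lower(z0=.16):
    for z,th in((.1,6),(.062,5)):
        hit=arm.move_linear([*MAG,z],vel=.12 if z>.09 else .03,attitude=[pi,0,MY],threshold=th); s=st(f"lower {hit}")
        if hit: break
    return s
E
python3 - <<'E'
from h import *
p=shot("wrist"); w=plane(p,[(219,121),(295,121)],.008); m=w.mean(0)[:2]; print(w.round(4)); 
ax=np.array([np.cos(MY),np.sin(MY)]); print("centre", m-ax*.055)
for b in blocks(p,1500,st()["eef_pos"][2]+.011): print(b)
lower()
E
```

```text
[[ 0.6003 -0.1102  0.008 ]
 [ 0.5289 -0.1285  0.008 ]]
centre [ 0.55099173 -0.06604894]
 t 9.31 p [ 0.5509 -0.0661  0.1593] F [-0.  -0.3 -0.2] w 0.03 ff 59.3 j7 -2.26
{'c': (0.5456220092773437, -0.04644652557373047), 'L': 30.434986114501953, 'W': 20.532480239868164, 'ang': 16.081035614013672, 'px': (259.801880877743, 291.9191222570533)}
{'c': (0.5558611450195312, -0.0869840545654297), 'L': 30.712759017944336, 'W': 28.021854400634766, 'ang': 14.77897834777832, 'px': (256.3410368870895, 209.47205353126404)}
lower False t 9.96 p [ 0.5513 -0.0686  0.1003] F [-0.8  0.3 -1.2] w 0.0301 ff 59.3 j7 -2.19
lower True t 10.93 p [ 0.551  -0.0682  0.0679] F [0.8 0.6 0.8] w 0.0299 ff 59.4 j7 -2.15
```

```bash
python3 - <<'E'
from h import *
arm.command_gripper(.055); st("open")
arm.move_linear([*MAG,.14],vel=.15); st("up")
arm.command_gripper(.0)
p=shot("wrist"); save(p,"r1"); st()
E
```

```text
open t 11.29 p [ 0.5504 -0.0681  0.0679] F [ 0.2  0.1 -0.3] w 0.055 ff 0.0 j7 -2.15
up t 11.93 p [ 0.5506 -0.068   0.1395] F [-0.   0.5 -0.3] w 0.0551 ff 0.0 j7 -2.23
 t 12.54 p [ 0.551  -0.0686  0.1399] F [0.7 0.2 0.5] w 0.0 ff 0.0 j7 -2.23
```

View pics/r1.png

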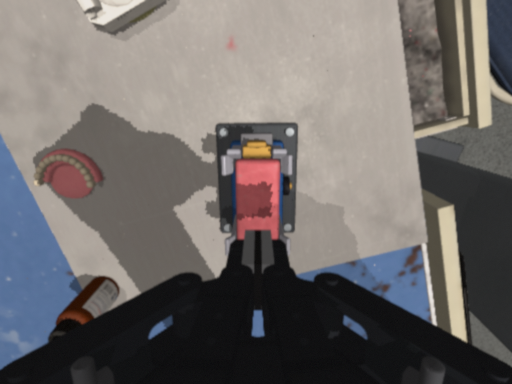

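The block sits level in the mouth at (258,195), between the posts with the lip at (257,148). Now I'll press it.

```bash
cat >> h.py <<'E'
def press(ztop,zmax_travel=.024,step=.001,lim=24):
    arm.move_linear([*MAG,ztop+.012],vel=.1); f0=arm.get_state()["wrist_force"][2]
    hit=arm.move_linear([*MAG,ztop-.012],vel=.02,threshold=3); s=st(f"contact {hit}")
    z0=z=s["eef_pos"][2]; peak=0; log=[]
    while z>z0-zmax_travel:
        z-=step; arm.move_linear([*MAG,z],vel=.02,threshold=20)
        s=arm.get_state(); f=s["wrist_force"][2]-f0; zz=s["eef_pos"][2]; log.append((round((z0-zz)*1000,1),round(f,1))); peak=max(peak,f)
        if f>lim: print("LIMIT"); break
        if z0-zz>.009 and peak>6 and f<5.3 and f<.7*peak: print("SNAP?"); break
    print(log); return z0,s["eef_pos"][2]
E
python3 - <<'E'
from h import *
print(press(.080)); st()
E
```

```text
contact True t 13.93 p [ 0.5509 -0.0684  0.0772] F [0.2 0.2 1.7] w 0.0 ff 0.5 j7 -2.16
[(np.float64(0.8), np.float64(3.0)), (np.float64(1.7), np.float64(3.0)), (np.float64(2.7), np.float64(5.1)), (np.float64(4.1), np.float64(1.9)), (np.float64(5.1), np.float64(1.6)), (np.float64(5.9), np.float64(1.5)), (np.float64(7.0), np.float64(2.9)), (np.float64(8.0), np.float64(3.3)), (np.float64(9.0), np.float64(3.2)), (np.float64(10.0), np.float64(3.1)), (np.float64(11.0), np.float64(3.9)), (np.float64(12.0), np.float64(3.2)), (np.float64(13.0), np.float64(4.1)), (np.float64(14.2), np.float64(1.5)), (np.float64(15.2), np.float64(1.5)), (np.float64(16.1), np.float64(2.1)), (np.float64(17.1), np.float64(1.4)), (np.float64(18.1), np.float64(2.3)), (np.float64(19.1), np.float64(2.2)), (np.float64(20.1), np.float64(1.4)), (np.float64(21.1), np.float64(1.9)), (np.float64(22.1), np.float64(2.2)), (np.float64(23.1), np.float64(2.7)), (np.float64(24.1), np.float64(2.8))]
(np.float64(0.07722880525949496), np.float64(0.05316717154434002))
 t 19.93 p [ 0.5509 -0.0685  0.0532] F [-1.2  0.3  3.6] w -0.0002 ff 1.7 j7 -2.13
```

```bash
python3 - <<'E'
from h import *
arm.move_linear([*MAG,.16],vel=.15); st()
p=shot("wrist"); a=p["frame"][90:270,170:350]
s=shot("scene"); b=s["frame"][230:310,300:380]
cv2.imwrite("pics/s1.png",np.hstack([cv2.resize(a,(400,400),interpolation=2),cv2.resize(b,(400,400),interpolation=2)])[:,:,::-1])
E
```

```text
t 20.79 p [ 0.5503 -0.0679  0.1591] F [-0.5 -1.  -0.4] w 0.0003 ff 0.0 j7 -2.26
```

View pics/s1.png

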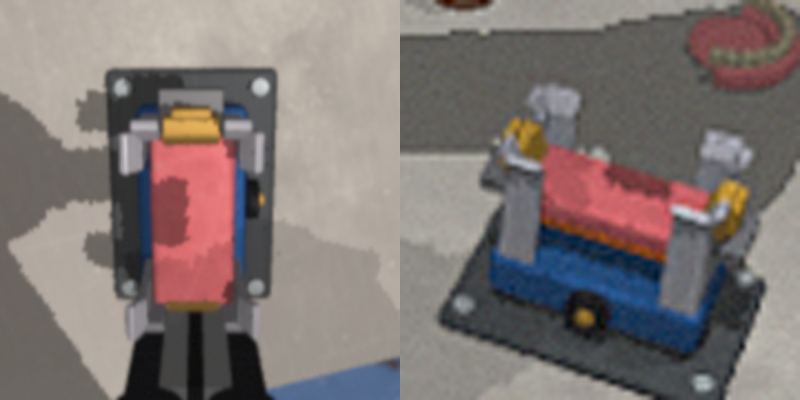

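The wrist view shows the brass lips over both ends of the block, and the scene view shows it level on the orange follower. I'll touch its top to confirm it has snapped.

```bash
python3 - <<'E'
from h import *
arm.move_linear([*MAG,.074],vel=.12); st()
z=.074
for i in range(8):
    z-=.002; arm.move_linear([*MAG,z],vel=.02,threshold=6); st()
    if z<=.062+1e-6: break
arm.move_linear([*MAG,.16],vel=.2)
E
```

```text
t 21.76 p [ 0.5515 -0.0689  0.0745] F [-0.4 -0.1 -0.1] w -0.0004 ff 0.0 j7 -2.16
 t 22.01 p [ 0.5513 -0.0684  0.0724] F [ 0.2 -0.3 -0.4] w 0.0002 ff 0.0 j7 -2.16
 t 22.26 p [ 0.551  -0.0684  0.07  ] F [ 1.  -0.4  0.2] w 0.0003 ff 0.0 j7 -2.15
 t 22.51 p [ 0.5509 -0.0685  0.0679] F [-0.6  0.1  0.3] w 0.0001 ff 0.0 j7 -2.15
 t 22.76 p [ 0.5509 -0.0685  0.0659] F [-0.5  0.   0.1] w -0.0005 ff 0.0 j7 -2.15
 t 23.01 p [ 0.5509 -0.0685  0.0639] F [0.8 0.4 0.1] w -0.0003 ff 0.0 j7 -2.15
 t 23.26 p [ 0.5513 -0.0686  0.0621] F [ 0.3 -0.8  1. ] w 0.0002 ff 0.3 j7 -2.14
```

```bash
cat >> h.py <<'E'
MY=np.radians(104.3)
E
python3 - <<'E'
from h import *
pick(.4995,.304,np.radians(70.8))
arm.reach([*MAG,.16],[pi,0,MY]); st("mag")
p=shot("wrist"); save(p,"c2")
E
```

```text
above t 25.93 p [0.5003 0.3026 0.0801] F [-0.6 -0.6 -0. ] w 0.0602 ff 0.0 j7 -0.71
down t 26.88 p [0.5    0.3042 0.001 ] F [ 0.2 -0.2  0. ] w 0.0599 ff 0.0 j7 -0.66
grip t 27.24 p [0.5002 0.3043 0.0015] F [-0.8 -0.7  6.2] w 0.0302 ff 59.9 j7 -0.66
lift t 28.19 p [0.4985 0.3036 0.1587] F [-0.3  0.5 -1.1] w 0.0302 ff 59.3 j7 -0.76
mag t 29.59 p [ 0.5511 -0.0672  0.1595] F [ 0.5 -0.1 -0.9] w 0.0306 ff 59.3 j7 0.48
```

View pics/c2.png

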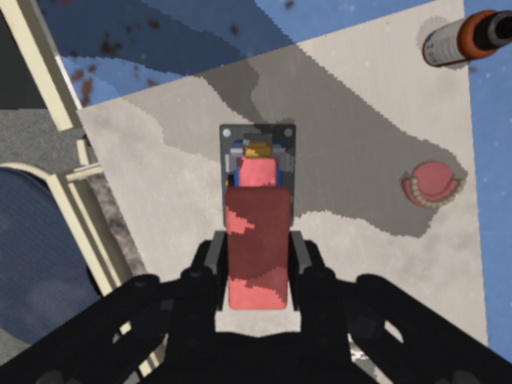

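The second block is held at (258,245), in line with the magazine, with the first block visible at (258,170). I'll set it in the mouth and release it.

```bash
python3 - <<'E'
from h import *
s=lower()
if .062<s["eef_pos"][2]<.075:
    arm.command_gripper(.055); st("open")
    arm.move_linear([*MAG,.14],vel=.15)
    arm.command_gripper(.0); st("up")
    p=shot("wrist"); save(p,"r2")
E
```

```text
lower False t 30.29 p [ 0.5514 -0.0684  0.1003] F [-0.8 -0.2 -1. ] w 0.0301 ff 59.3 j7 0.53
lower True t 31.23 p [ 0.5511 -0.0685  0.0692] F [ 0.8 -0.4  0. ] w 0.0304 ff 59.4 j7 0.55
open t 31.6 p [ 0.5502 -0.0684  0.0692] F [-0.2 -1.3 -0.7] w 0.0549 ff 0.0 j7 0.55
up t 32.79 p [ 0.551  -0.0685  0.1399] F [-0.7  0.   0.6] w 0.0004 ff 0.0 j7 0.5
```

View pics/r2.png

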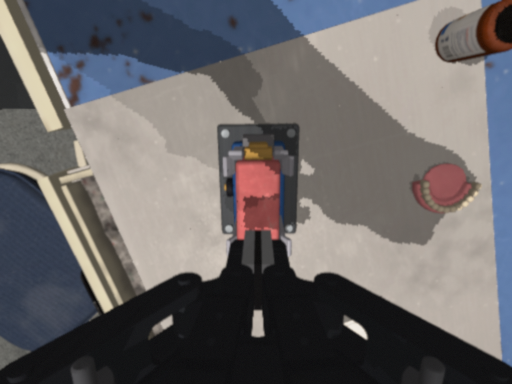

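The second block is seated in the mouth at (258,195). I'll press it with a bounded depth.

```bash
python3 - <<'E'
from h import *
print(press(.080,zmax_travel=.0158,lim=20)); st()
E
```

```text
contact True t 34.21 p [ 0.551  -0.0685  0.0782] F [0.4 0.4 0.6] w -0.0002 ff 0.4 j7 0.54
SNAP?
[(np.float64(0.7), np.float64(4.3)), (np.float64(1.5), np.float64(6.0)), (np.float64(2.5), np.float64(6.3)), (np.float64(3.4), np.float64(5.9)), (np.float64(4.2), np.float64(7.6)), (np.float64(5.5), np.float64(5.6)), (np.float64(6.6), np.float64(5.6)), (np.float64(7.7), np.float64(4.4)), (np.float64(8.7), np.float64(4.7)), (np.float64(9.8), np.float64(5.1))]
(np.float64(0.07823793077980402), np.float64(0.06846653935589855))
 t 36.71 p [ 0.5516 -0.0686  0.0685] F [ 2.5 -1.2  4.7] w 0.0001 ff 2.4 j7 0.55
```

That stopped too early, at z=0.0685 with the lips near 0.063, so I'll continue in fine steps.

```bash
python3 - <<'E'
from h import *
z=.0685; log=[]; 
while z>.0612:
    z-=.0008; arm.move_linear([*MAG,z],vel=.02,threshold=12)
    s=arm.get_state(); f=s["wrist_force"][2]; log.append((round(s["eef_pos"][2]*1000,1),round(f,1)))
    if f>18: print("LIM"); break
print([tuple(map(float,l)) for l in log]); st()
E
```

```text
[(68.0, 5.8), (67.2, 5.5), (66.4, 5.5), (65.6, 5.0), (64.8, 5.7), (64.0, 4.8), (62.9, 3.3), (61.9, 3.6), (61.2, 3.2), (60.4, 3.6)]
 t 39.21 p [ 0.5508 -0.0684  0.0604] F [1.9 0.2 3.6] w 0.0 ff 1.7 j7 0.56
```

The force dropped from about 5 N to 3.3 N at z=0.063, which is the snap. I'll retract and check.

```bash
python3 - <<'E'
from h import *
arm.move_linear([*MAG,.16],vel=.15); st()
p=shot("wrist"); a=p["frame"][90:270,170:350]
s=shot("scene"); b=s["frame"][230:310,300:380]
cv2.imwrite("pics/s2.png",np.hstack([cv2.resize(a,(400,400),interpolation=2),cv2.resize(b,(400,400),interpolation=2)])[:,:,::-1])
arm.move_linear([*MAG,.070],vel=.12); z=.070
for i in range(5):
    z-=.0017; arm.move_linear([*MAG,z],vel=.02,threshold=6); st()
arm.move_linear([*MAG,.20],vel=.2); st()
E
```

```text
t 40.02 p [ 0.5499 -0.0683  0.1589] F [-0.6  0.   0.5] w -0.0001 ff 0.0 j7 0.49
 t 41.27 p [ 0.5513 -0.0685  0.0688] F [1.  0.1 0.1] w 0.0002 ff 0.0 j7 0.55
 t 41.52 p [ 0.5509 -0.0685  0.0666] F [ 0.2 -0.2 -0.6] w 0.0002 ff 0.0 j7 0.55
 t 41.77 p [ 0.5509 -0.0685  0.0647] F [-0.2 -0.2 -0.2] w -0.0002 ff 0.0 j7 0.55
 t 42.02 p [ 0.5509 -0.0685  0.0631] F [ 0.2 -0.  -0.2] w -0.0005 ff 0.0 j7 0.56
 t 42.27 p [ 0.5513 -0.0685  0.0618] F [-0.8  0.3  2.8] w 0.0002 ff 1.7 j7 0.56
 t 43.12 p [ 0.55   -0.0682  0.1988] F [-0.4  0.2  0.4] w 0.0001 ff 0.0 j7 0.46
```

View pics/s2.png

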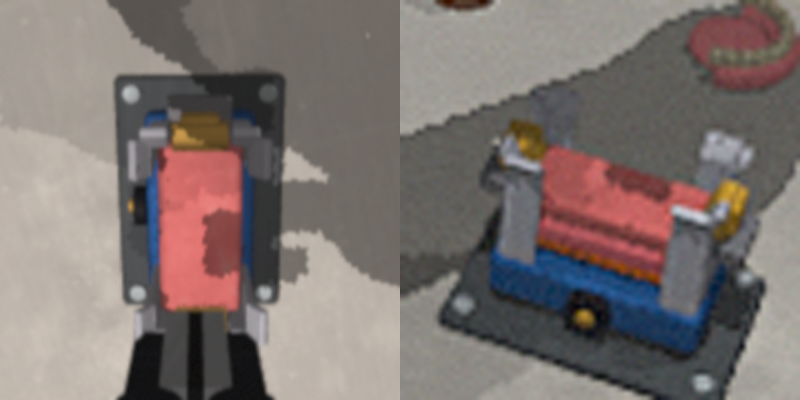

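Both blocks are stacked flat under the lips, with the follower at the bottom. The top is at 0.0625, the same as the first block was, and nothing is touching it.

```bash
python3 -c "
from plant import arm
print(arm.job_done())"
```

```text
the job is handed in; nothing more can be done
None
```

Both pink wax blocks are loaded flat in the magazine, one on top of the other with the lips shut over the second, and the job was handed in at about 43 s; the highest pressing force I read was about 8 N, and I never touched the dropper bottle or the denture.

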